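# Brass setting block out of the red-lidded box

## Robot

A 7-joint arm with a two-finger parallel gripper is mounted at the origin on the work surface. World frame = base frame: x ahead of the robot, y to its left, z up, the work surface at z = 0. Lengths are in m, angles in rad, forces in N, time in s.
With the tool pointing down it reaches from about 0.4 to 0.85 m from the base axis. Payload 10.4 kg.
Tool frame: the origin (TCP) lies between the finger pads; the fingertips stand 11 mm ahead of it and the grasp point (between the pads) lies 8 mm behind it; z points along the fingers, y is the direction in which the jaws open and shut (so a half turn about z gives the same grasp; the last joint's range is limited). The gripper opens to 87 mm and grips with 3 to 60 N. Pads are 19 mm wide; open, the fingers measure 117 mm over their backs; the gripper's body (75 mm by 190 mm) begins 51 mm behind the grasp point.
Start: joints at [1.163, 0.332, -0.065, 1.46, 0.022, 1.35, -0.088], TCP at [0.235, -0.579, 0.234] pointing down, gripper open.
Joint ranges: [-2.6, 2.6], [-0.5, 2.12], [-1.47, 1.34], [0.16, 2.42], [-1.27, 4.41], [0.06, 2.06], [-2.6, 2.6]. Speed limits (rad/s): [2.22, 2.22, 2.79, 2.79, 3.14, 3.14, 3.14].

## Interface

Orientations are given as a unit quaternion [x, y, z, w].
In Python, from bench import r, eyes gives the robot as it stands.
- The arm moves only by the shell command python3 -m inch 'ROWS' [FORCE]. ROWS is a JSON object of lists of equal length, an entry for each row: "translation": the shift along the world's x, y, z scaled (see below), a list of three; "rot": the turn, a rotation vector about the world's x, y, z scaled (see below), a list of three; "jaw": the finger opening in mm, from 0 to 87. In form: {"translation": [[tx, ty, tz], ...], "rot": [[ax, ay, az], ...], "jaw": [jaw, ...]}. A call has 1 to 20 rows; each row is the pose to reach, as a shift and turn from the pose measured when the call began; what a row does not reach only later rows make up. The controller multiplies each number of a shift by 100 mm and each number of a turn by 60 degrees. A row lasts 1/10 s, in which the tool goes at most 50 mm and 8.59 degrees, less where a joint would pass 70% of its speed; a pose out of reach is approached as far as the arm can. A call with a number of a shift or a turn outside -1 to 1 is refused whole. A call with a gripper value outside its range is refused whole. The fingers move at their own pace and stop on an object; FORCE is the grip in N (left out, the last holds). Time passes only in rows, so rows that repeat a pose let the fingers close. It gives the time, the measured TCP pose, the force and the opening at its end, in the units of the state.
- r.read_state(): the state, without advancing time (a new reading comes with each control period).
- eyes.camera(name): name is "scene" or "top" or "wrist"; returns the picture (420x560x3 uint8, blue, green, red); there is no depth.
- eyes.calibration(name): a dict with "fx", "fy", "cx", "cy" (pixels), "distortion" ([k1, k2, p1, p2, k3] as OpenCV has them; the pictures are not rectified), "R" (3x3) and "t" (3): a world point X has camera coordinates R X + t; the wrist camera has in their place "hand_eye" (4x4, takes a point from camera to tool coordinates, whose origin is the TCP and whose axes are the flange's). Camera axes: x right, y down, z forward; pixel columns grow to the right and rows downward; lengths in m; the calibration is good to about 2 mm. A picture is of the moment at which its call begins: read the wrist's pose just before it. calibration takes no time and is no camera call.
- r.close_job(): hands the job in, once; it reports no verdict.
The state is a dict: "time": time; "joint_positions": joint angles; "joint_vel": joint speeds; "joint_torque": joint torques, N m; "ee_pos": TCP position; "eef_rot": TCP orientation; "ft_force": force on the tool from outside, world axes, zero at the start; "torque": the same for the moment, N m; "width": finger opening in m.
Only numpy, scipy, OpenCV 4.12 (cv2) and the standard library are available. Lean on these libraries where they do the work, as an engineer would, in place of code of your own. Each camera call takes 0.05 s, during which the arm holds its last target. There are 200 camera calls.

## Task

Lift the red lid off its wooden box and lay it, knob up, in the middle of the cork mat. Then reach into the open box, take out the brass setting block (not the round steel bench dog beside it) and stand it gently, the same way up, in the middle of the red pencilled rectangle on the pale board, its length along the rectangle's length.

Things in the scene. Friction and masses are not known exactly. Their poses are not given: they have to be found in the camera images.
- lid_red_knob (a point): Middle of the upright wooden knob (30 mm diameter, 40 high) on the loose red lid, 20 mm above its top; z up. Lid 160 (x) x 184 (y) x 8 mm, 0.3 kg; under it a 126 x 150 x 6 mm plug, so its foot is 34 mm below the point. It lies, axes alike and centred, on a fixed wooden box 152 x 176 x 66 mm high, walls and floor 8; lifting 40 mm clears it. The green-lidded box is not needed.
- block_mid (a point): Centre of the brass setting block, 50 (x) x 20 (y) x 45 mm (z, up), 0.36 kg, thin dark lines round it. It stands on the floor of the red-lidded box, 8 mm over the bench, hidden by the lid, in one half of the box, its length within 15 degrees of the box's y. 40 mm are free beside its long faces. A steel bench dog, 28 mm diameter, 40 high, stands in the other half, 70 mm or more away.
- mat_mid (a point): Centre of the top face of the fixed cork mat, 170 (x) x 200 (y) x 4 mm, flat on the bench beyond the pale board; z up. The mat is bare and the lid fits on it with its axes along the mat's.
- mark (a point): Centre of the red pencilled rectangle, 44 (x) x 74 (y) mm, on the bare top of a fixed pale planed board, 90 (x) x 240 (y) x 45 mm high; y runs along the rectangle's and the board's length, z up. The board's middle is 40 mm along -y from the point.
There are look-alikes about, which are no part of the job. Leave any blue look-alike of the part that bears lid_red_knob alone.

How it is judged:
By the outcome, as a careful person would: the job done as asked, in the order asked, and still so for the second after the job is handed in, with the robot touching nothing.
It also fails if it takes over 61 s, if anything falls off the work surface, if the arm or the gripper's body presses on something with over 40 N, if the wrist force passes 120 N, or if a joint passes its speed limit or range.

## Working session

There is one attempt and no reset: what is moved stays moved. The work goes in short steps, Python scripts to look and compute and a shell command to move; the robot and the scene stay as the last step left them, time stands still between calls to the robot, and variables do not carry over. Pictures are saved under pics/ and viewed, about 8 in all and at most 12, crops included, and the job is handed in when it is done.

```bash
ls; mkdir -p pics; python3 - <<'E'
from bench import r,eyes
import cv2,numpy as np
s=r.read_state();print(s['time'],s['ee_pos'],s['eef_rot'],s['width'],s['ft_force'])
for n in('scene','top'):
    im=eyes.camera(n);cv2.imwrite(f'pics/{n}0.png',im)
    c=eyes.calibration(n);print({k:np.round(v,3).tolist() for k,v in c.items()})
E
```

```text
pics
0.0 [ 0.23445221 -0.57897425  0.23276438] [ 9.81550065e-01  1.91204085e-01 -1.62581116e-04 -6.64312569e-04] 0.08708745291838518 [-0.36718578 -0.04238612  0.87675216]
{'fx': 486.548, 'fy': 486.548, 'cx': 287.724, 'cy': 206.623, 'distortion': [-0.02, 0.0, 0.0, 0.0, 0.0], 'R': [[0.681, 0.732, 0.012], [0.454, -0.409, -0.791], [-0.575, 0.544, -0.611]], 't': [-0.302, -0.144, 1.468]}
{'fx': 470.737, 'fy': 470.737, 'cx': 276.494, 'cy': 212.344, 'distortion': [-0.115, 0.0, 0.0, 0.0, 0.0], 'R': [[0.018, -1.0, -0.001], [-0.981, -0.018, -0.195], [0.194, 0.004, -0.981]], 't': [-0.016, 0.436, 1.046]}
```

View pics/top0.png

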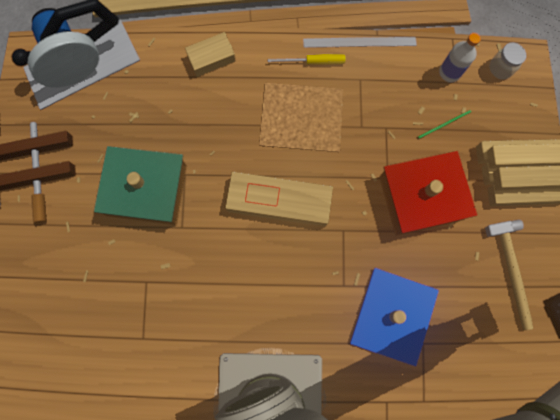

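View pics/scene0.png

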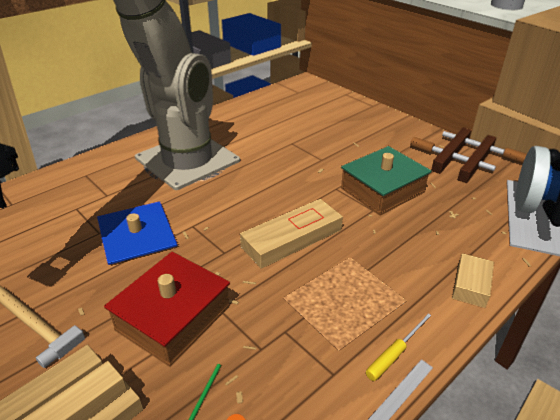

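Candidates for the target knob in the top view are the red lid (435,187), blue (398,317) and green (133,180). The red one matches the description. The mat is at (302,117), the board at (280,198) and the pencilled rectangle at (263,195).

```bash
cat > h.py <<'E'
import cv2,numpy as np
from scipy.spatial.transform import Rotation as Ro
from bench import r,eyes
def cam(name,s=None):
    c=eyes.calibration(name);K=np.array([[c['fx'],0,c['cx']],[0,c['fy'],c['cy']],[0,0,1.]]);D=np.array(c['distortion'],float)
    if name=='wrist':
        T=np.eye(4);T[:3,:3]=Ro.from_quat(s['eef_rot']).as_matrix();T[:3,3]=s['ee_pos'];T=T@np.array(c['hand_eye']);return K,D,T[:3,:3],T[:3,3]
    R=np.array(c['R']);return K,D,R.T,-R.T@np.array(c['t'])
def rays(C,px):
    p=cv2.undistortPoints(np.array(px,float).reshape(-1,1,2),C[0],C[1]).reshape(-1,2)
    return np.c_[p,np.ones(len(p))]@C[2].T
def onplane(C,px,z):
    d=rays(C,px);return (C[3]+d*((z-C[3][2])/d[:,2])[:,None])[:,:2]
def big(mask,n=1):
    cs=cv2.findContours(mask,cv2.RETR_EXTERNAL,cv2.CHAIN_APPROX_NONE)[0]
    return sorted(cs,key=cv2.contourArea)[-n:][::-1]
def rect(C,cnt,z):
    (c,(w,h),a)=cv2.minAreaRect((onplane(C,cnt.reshape(-1,2),z)*1000).astype(np.float32))
    if w<h: a,w,h=a+90,h,w      # a = direction of long side, deg in world
    a=(a+90)%180-90
    return np.round(c,1),round(w,1),round(h,1),round(a,1)
def proj(C,X):
    return cv2.projectPoints((np.atleast_2d(X)-C[3])@C[2],np.zeros(3),np.zeros(3),C[0],C[1])[0].reshape(-1,2)
E
python3 - <<'E'
from h import *
P={}
for n in('top','scene'):
    im=cv2.imread(f'pics/{n}0.png');C=cam(n);hsv=cv2.cvtColor(im,cv2.COLOR_BGR2HSV);H,S,V=cv2.split(hsv)
    red=(((H<5)|(H>174))&(S>190)&(V>60)).astype(np.uint8)*255
    b=big(red,2);print(n,'lid',rect(C,b[0],.074),cv2.contourArea(b[0]),'| mark',rect(C,b[1],.045),cv2.boundingRect(b[1]))
    x,y,w,h=cv2.boundingRect(b[0]);m=np.zeros_like(red);cv2.drawContours(m,b,0,255,-1)
    k=big(m&~red&(S<190).astype(np.uint8)*255)[0];print(' knob px',cv2.boundingRect(k))
    # mat: textured hue
    x0,y0,x1,y1=(250,75,355,160) if n=='top' else (275,250,415,355)
    print(' mat samp',hsv[117,290:312:3].tolist() if n=='top' else hsv[300,330:352:3].tolist(), 'bench',hsv[117,220:240:6].tolist() if n=='top' else '')
im=cv2.imread('pics/top0.png')
cv2.imwrite('pics/c1.png',cv2.resize(np.vstack([np.hstack([im[70:165,240:360],im[140:235,375:495]]),np.hstack([im[150:245,220:340],im[150:245,220:340]])]),None,fx=3.3,fy=3.1,interpolation=cv2.INTER_CUBIC))
E
```

```text
Traceback (most recent call last):
IndexError: list index out of range
```

```bash
cat > m.py <<'E'
from h import *
for n in('top','scene'):
    im=cv2.imread(f'pics/{n}0.png');C=cam(n);hsv=cv2.cvtColor(im,cv2.COLOR_BGR2HSV);H,S,V=[a.astype(int) for a in cv2.split(hsv)]
    u=lambda m:m.astype(np.uint8)*255
    red=u(((H<6)|(H>172))&(S>190)&(V>60))
    b=big(red);print(n,'lid',rect(C,b[0],.074))
    m=np.zeros_like(red);cv2.drawContours(m,b,0,255,-1)
    k=big(m&~red)[0];print(' knob px',cv2.boundingRect(k), cv2.contourArea(k))
    x,y,w,h=(240,178,46,34) if n=='top' else (280,198,50,36)
    q=np.zeros_like(red);B,G,R=[a.astype(int) for a in cv2.split(im)]
    q[y:y+h,x:x+w]=u((R-G)>75)[y:y+h,x:x+w]
    pts=cv2.findNonZero(q);print(' mark',rect(C,pts,.045),len(pts),cv2.boundingRect(pts))
    x,y,w,h=(250,75,105,85) if n=='top' else (275,250,140,105)
    L=cv2.GaussianBlur(R,(1,1),0) if 0 else cv2.blur(im,(5,5))[...,2]
    t,_=cv2.threshold(L[y:y+h,x:x+w],0,255,cv2.THRESH_OTSU)
    q=np.zeros_like(red);q[y:y+h,x:x+w]=u(L>t)[y:y+h,x:x+w]
    q=cv2.morphologyEx(cv2.morphologyEx(q,cv2.MORPH_CLOSE,np.ones((5,5))),cv2.MORPH_OPEN,np.ones((9,9)))
    print(' mat',rect(C,big(q)[0],.004))
im=cv2.imread('pics/top0.png')
cv2.imwrite('pics/c1.png',cv2.resize(np.hstack([im[70:240,220:360],im[100:270,360:500]]),None,fx=2.8,fy=2.8,interpolation=cv2.INTER_CUBIC))
E
python3 m.py
```

```text
top lid (array([ 486.5, -359.3]), 182.9, 158.1, -76.2)
 knob px (423, 179, 21, 18) 221.5
 mark (array([478.1,  26.9]), 76.3, 46.0, 82.6) 63 (245, 183, 35, 23)
 mat (array([695.2, -65.4]), 203.0, 168.6, 85.7)
scene lid (array([ 491.9, -363. ]), 185.3, 162.1, -76.3)
 knob px (157, 273, 23, 26) 369.0
 mark (array([478.2,  25.8]), 78.4, 48.8, 82.3) 119 (288, 208, 36, 21)
 mat (array([693.6, -49.3]), 241.0, 173.0, 86.7)
```

View pics/c1.png

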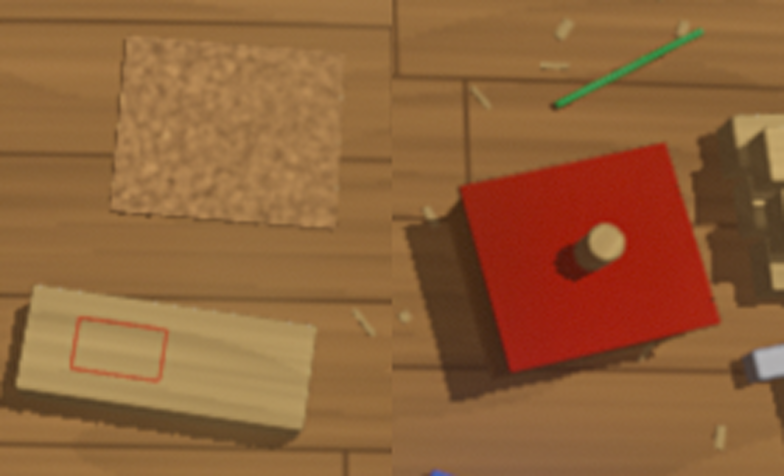

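The crop shows one red lid with an upright knob at about (437,187), the bare mat and the rectangle, so red is confirmed. The lid measures 183x158 mm against 184x160, the mat 203x169 and the mark 76x46, so the sizes agree. I'm now moving over the knob and turning the jaws to the box's x axis (about 14°).

```bash
python3 -m inch '{"translation":[[0.17,0.15,0],[0.34,0.29,0],[0.5,0.44,0],[0.67,0.58,0],[0.84,0.73,0],[0.84,0.73,0]],"rot":[[0,0,0.09],[0,0,0.18],[0,0,0.27],[0,0,0.36],[0,0,0.456],[0,0,0.456]],"jaw":[87,87,87,87,87,87]}' 40
python3 -m inch '{"translation":[[0.17,0.15,0],[0.34,0.29,0],[0.5,0.44,0],[0.67,0.58,0],[0.84,0.73,0],[0.84,0.73,0]],"rot":[[0,0,0.09],[0,0,0.18],[0,0,0.27],[0,0,0.36],[0,0,0.456],[0,0,0.456]],"jaw":[87,87,87,87,87,87]}'
python3 -m inch '{"translation":[[0.17,0.15,0],[0.34,0.29,0],[0.5,0.44,0],[0.67,0.58,0],[0.84,0.73,0],[0.84,0.73,0]],"rot":[[0,0,0.09],[0,0,0.18],[0,0,0.27],[0,0,0.36],[0,0,0.456],[0,0,0.456]],"jaw":[87,87,87,87,87,87]}'
python3 - <<'E'
from h import *
s=r.read_state();im=eyes.camera('wrist');cv2.imwrite('pics/w1.png',im)
C=cam('wrist',s);print(s['joint_positions'],C[3],proj(C,[.488,-.361,.114]))
print(Ro.from_quat(s['eef_rot']).as_matrix().round(3).tolist())
H,S,V=[a.astype(int) for a in cv2.split(cv2.cvtColor(im,cv2.COLOR_BGR2HSV))]
red=(((H<6)|(H>172))&(S>190)&(V>40)).astype(np.uint8)*255
print('lid',rect(C,big(red)[0],.074))
E
```

```text
time: 0.7
ee_pos: [0.3216, -0.5033, 0.2326]
eef_rot: [0.907, 0.421, 0.001, -0.001]
ft_force: [-0.4, 0.7, 0.1]
width: 0.0869
time: 1.3
ee_pos: [0.4078, -0.428, 0.2323]
eef_rot: [0.78, 0.626, 0.001, -0.001]
ft_force: [0.3, 0.3, -0.2]
width: 0.0866
time: 1.9
ee_pos: [0.4933, -0.3531, 0.232]
eef_rot: [0.608, 0.794, 0.001, -0.002]
ft_force: [0.6, 0.8, -0.2]
width: 0.0871
[ 0.88781285  0.32738372 -0.42794071  1.49326869  0.13373739  1.3538967
  0.7145078 ] [ 0.4740803  -0.28271358  0.38252486] [[272.46468922 212.14072   ]]
[[-0.261, 0.965, -0.001], [0.965, 0.261, 0.004], [0.005, -0.0, -1.0]]
lid (array([ 454.1, -276.5]), 0.0, 0.0, 0.0)
```

View pics/w1.png

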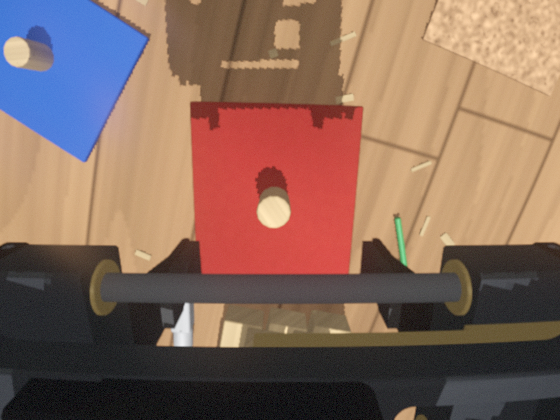

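The wrist view shows the knob top at about (274,210), with the lid's far corners at (192,102) and (362,107). I'll turn these into positions.

```bash
python3 - <<'E'
from h import *
s=r.read_state();C=cam('wrist',s);im=cv2.imread('pics/w1.png')
B,G,R=[a.astype(int) for a in cv2.split(im)]
print('knob',onplane(C,[[274,210]],.114))
w=((R>110)&(G>90)).astype(np.uint8)*255;w[:180]=0;w[232:]=0;w[:,:250]=0;w[:,300:]=0
k=big(w)[0];(c,rad)=cv2.minEnclosingCircle(k);print('disc',c,rad,onplane(C,[c],.114), 'diam mm', 2*rad/C[0][0,0]*(C[3][2]-.114)*1000)
p=onplane(C,[[192,102],[362,107]],.074);d=p[1]-p[0];L=np.hypot(*d);d/=L
n=np.array([d[1],-d[0]]);print(L,np.degrees(np.arctan2(d[1],d[0])),'centre',p.mean(0)+n*.092,p.mean(0)-n*.092)
# scene/top knob triangulation
A=cam('top');print('top knob',onplane(A,[[436.3,186.3]],.114),'tcp',s['ee_pos'])
E
```

```text
knob [[ 0.48731428 -0.36063811]]
disc (273.5, 207.59756469726562) 20.892913818359375 [[ 0.48636838 -0.35868082]] diam mm 34.33182917150708
0.15503638782466747 13.11216150909174 centre [ 0.48793328 -0.3640465 ] [ 0.4461914  -0.18484377]
top knob [[ 0.4873371  -0.36058061]] tcp [ 0.49195942 -0.35481765  0.23199379]
```

All three estimates put the knob at (0.487, -0.3605). I'm descending.

```bash
python3 -m inch '{"translation":[[-0.02,-0.03,-0.15],[-0.047,-0.058,-0.35],[-0.047,-0.058,-0.55],[-0.047,-0.058,-0.75],[-0.047,-0.058,-0.75]],"rot":[[0,0,-0.01],[0,0,-0.025],[0,0,-0.025],[0,0,-0.025],[0,0,-0.025]],"jaw":[70,70,70,70,70]}'
python3 -m inch '{"translation":[[0,0,-0.2],[0,0,-0.4],[0,0,-0.55],[0,0,-0.65],[0,0,-0.65]],"rot":[[0,0,0],[0,0,0],[0,0,0],[0,0,0],[0,0,0]],"jaw":[70,70,70,70,70]}'
```

```text
time: 2.45
ee_pos: [0.484, -0.3614, 0.153]
eef_rot: [0.622, 0.783, 0.0, -0.005]
ft_force: [0.4, -0.4, 0.4]
width: 0.0706
time: 2.95
ee_pos: [0.4835, -0.3616, 0.0872]
eef_rot: [0.622, 0.783, 0.0, -0.005]
ft_force: [-0.1, 0.2, -0.4]
width: 0.07
```

```bash
python3 -m inch '{"translation":[[0.038,0.01,0.04],[0.038,0.01,0.04],[0.038,0.01,0.04]],"rot":[[0,0,0],[0,0,0],[0,0,0]],"jaw":[70,70,70]}'
python3 - <<'E'
from h import *
for i in range(3):
    s=r.read_state();print(s['ee_pos'],Ro.from_quat(s['eef_rot']).as_matrix()[:,2],s['time'])
E
```

```text
time: 3.25
ee_pos: [0.4879, -0.3607, 0.0922]
eef_rot: [0.622, 0.783, 0.0, -0.005]
ft_force: [-0.3, 0.3, -0.6]
width: 0.07
[ 0.48790767 -0.36072124  0.09215362] [-0.00714846  0.00605053 -0.99995614] 3.25
[ 0.48790767 -0.36072124  0.09215362] [-0.00714846  0.00605053 -0.99995614] 3.25
[ 0.48790767 -0.36072124  0.09215362] [-0.00714846  0.00605053 -0.99995614] 3.25
```

```bash
python3 -m inch '{"translation":[[0,0,0],[0,0,0],[0,0,0],[0,0,0],[0,0,0],[0,0,0],[0,0,0],[0,0,0]],"rot":[[0,0,0],[0,0,0],[0,0,0],[0,0,0],[0,0,0],[0,0,0],[0,0,0],[0,0,0]],"jaw":[50,30,20,20,20,20,20,20]}' 40
python3 -m inch '{"translation":[[0,0,0.05],[0,0,0.15],[0,0,0.25],[0,0,0.4],[0,0,0.55],[0,0,0.75],[0,0,0.95],[0,0,0.95]],"rot":[[0,0,0],[0,0,0],[0,0,0],[0,0,0],[0,0,0],[0,0,0],[0,0,0],[0,0,0]],"jaw":[20,20,20,20,20,20,20,20]}'
python3 - <<'E'
from h import *
s=r.read_state();print(s['ee_pos'],s['eef_rot'])
for n in('top','wrist'):
    im=eyes.camera(n);cv2.imwrite(f'pics/{n}2.png',im)
a=cv2.imread('pics/top2.png')[90:300,330:540];b=cv2.imread('pics/wrist2.png')
cv2.imwrite('pics/v2.png',np.hstack([cv2.resize(a,(400,400)),cv2.resize(b,(400,400))]))
E
```

```text
time: 4.05
ee_pos: [0.488, -0.3606, 0.0921]
eef_rot: [0.622, 0.783, 0.0, -0.005]
ft_force: [0.0, 1.1, -0.8]
width: 0.0288
time: 4.85
ee_pos: [0.4895, -0.3615, 0.1912]
eef_rot: [0.622, 0.783, 0.0, -0.002]
ft_force: [0.5, -0.2, -2.9]
width: 0.0291
[ 0.48952525 -0.36149381  0.19117202] [ 6.22364249e-01  7.82725805e-01  3.04478152e-04 -1.72153515e-03]
```

View pics/v2.png

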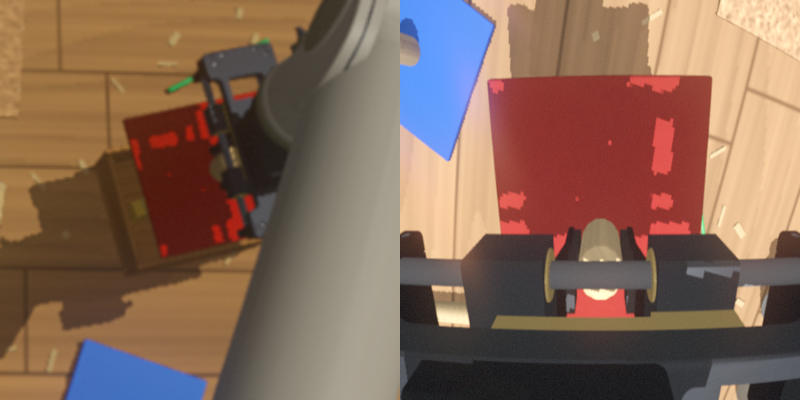

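The lid is held (2.9 N load, matching 0.3 kg) and it hangs level in the wrist view. Next I'll work out the mat's corners and the lid's yaw in the hand.

```bash
python3 - <<'E'
from h import *
A=cam('top');px=np.array([(127,37),(343,53),(333,228),(111,212)])/2.8+[220,70]
p=onplane(A,px,.004)
f=lambda v:np.degrees(np.arctan2(v[1],v[0]))
print('mat c',p.mean(0),[ (round(np.hypot(*(p[(i+1)%4]-p[i]))*1e3),round(f(p[(i+1)%4]-p[i]),1)) for i in range(4)])
s=r.read_state();C=cam('wrist',s);im=cv2.imread('pics/wrist2.png');H,S,V=[a.astype(int) for a in cv2.split(cv2.cvtColor(im,cv2.COLOR_BGR2HSV))]
red=(((H<6)|(H>172))&(S>130)&(V>50)).astype(np.uint8)*255;red[240:]=0
k=big(cv2.morphologyEx(red,cv2.MORPH_CLOSE,np.ones((9,9))))[0]
ctr=k.reshape(-1,2);e=[]
for x in range(150,410,10):
    yy=ctr[ctr[:,0]==x,1];e.append((x,yy.min()))
zt=s['ee_pos'][2]+.074-.092
q=onplane(C,e,zt);vx,vy,x0,y0=cv2.fitLine((q*1000).astype(np.float32),cv2.DIST_HUBER,0,.01,.01).ravel()
print('lid edge angle',f((vx,vy)),'tool y',f(Ro.from_quat(s['eef_rot']).as_matrix()[:2,1]))
n=np.array([-vy,vx]);print('TCP dist to edge mm',abs(n@(np.array(s['ee_pos'][:2])*1000-[x0,y0])), 'ends',ctr[ctr[:,1]<120][:,0].min(),ctr[ctr[:,1]<120][:,0].max())
row=ctr[(ctr[:,1]>100)&(ctr[:,1]<110),0];print(onplane(C,[[row.min(),105],[row.max(),105]],zt), s['ee_pos'])
E
```

```text
mat c [ 0.69006934 -0.06612859] [(198, np.float64(-93.4)), (169, np.float64(176.1)), (196, np.float64(86.8)), (169, np.float64(-3.4))]
lid edge angle 13.457252 tool y 13.019739364229958
TCP dist to edge mm 90.68431556600817 ends 124 435
[[ 0.39688597 -0.30029086]
 [ 0.54516418 -0.26614626]] [ 0.48810372 -0.36078788  0.18749859]
```

```bash
python3 - <<'E'
from h import *
f=lambda v:np.degrees(np.arctan2(v[1],v[0]))
# saturation/Lab map + edge line fit by max step across expected edges
for n,z in(('top',.004),('scene',.004)):
    C=cam(n);im=cv2.GaussianBlur(cv2.cvtColor(cv2.imread(f'pics/{n}0.png'),cv2.COLOR_BGR2LAB),(0,0),1.0).astype(float)
    c0=np.array([.692,-.066]);a=np.radians(-3.8);ex=np.array([np.cos(a),np.sin(a)]);ey=np.array([-ex[1],ex[0]])
    res={}
    for nm,e,o,half,oh in(('x+',ex,ey,.085,.1),('x-',-ex,ey,.085,.1),('y+',ey,ex,.1,.085),('y-',-ey,ex,.1,.085)):
        pts=[]
        off=np.arange(-.018,.018,.0005)
        for t in np.linspace(-.85,.85,35)*oh:
            W=c0+o*t+np.outer(half+off,e);px=proj(C,np.c_[W,np.full(len(W),z)]).astype(np.float32)
            v=cv2.remap(im,px[:,0].reshape(-1,1),px[:,1].reshape(-1,1),cv2.INTER_LINEAR).reshape(-1,3)
            g=np.array([np.linalg.norm(v[max(0,i-9):i].mean(0)-v[i:i+9].mean(0)) if 9<=i<len(v)-9 else 0 for i in range(len(v))])
            pts.append((t,off[g.argmax()]))
        pts=np.array(pts);med=np.median(pts[:,1]);k=abs(pts[:,1]-med)<.005
        s,i=np.polyfit(pts[k,0],pts[k,1],1);res[nm]=i;print(n,nm,round(i*1e3,1),'slope deg',round(np.degrees(s),1),k.sum())
    c=c0+ex*(res['x+']-res['x-'])/2+ey*(res['y+']-res['y-'])/2;print(n,'centre',c,'size',.17+res['x+']+res['x-'],.2+res['y+']+res['y-'])
E
```

```text
top x+ -2.0 slope deg -2.0 13
top x- -1.0 slope deg 0.1 34
top y+ -1.0 slope deg -0.4 33
top y- -0.1 slope deg -0.7 30
top centre [ 0.69147206 -0.06644601] size 0.16691423888847046 0.19886939733686695
scene x+ 0.2 slope deg 0.4 33
scene x- -1.1 slope deg 0.5 32
scene y+ -1.6 slope deg -0.2 29
scene y- 0.8 slope deg -0.2 32
scene centre [ 0.69254748 -0.0672409 ] size 0.1690724573646532 0.19928372885835102
```

Mat centre is (0.692, -0.067) with yaw -3.8°. Both cameras agree within about 1 mm, and the sizes match. I'm carrying the lid there with a -17.3° turn.

```bash
python3 -m inch '{"translation":[[0.1,0.14,0],[0.24,0.34,0],[0.39,0.56,0],[0.53,0.77,0],[0.64,0.92,0],[0.68,0.98,0],[0.68,0.98,0]],"rot":[[0,0,-0.01],[0,0,-0.03],[0,0,-0.05],[0,0,-0.07],[0,0,-0.09],[0,0,-0.096],[0,0,-0.096]],"jaw":[20,20,20,20,20,20,20]}'
python3 -m inch '{"translation":[[0.1,0.14,0],[0.24,0.34,0],[0.39,0.56,0],[0.53,0.77,0],[0.64,0.92,0],[0.68,0.98,0],[0.68,0.98,0]],"rot":[[0,0,-0.01],[0,0,-0.03],[0,0,-0.05],[0,0,-0.07],[0,0,-0.09],[0,0,-0.096],[0,0,-0.096]],"jaw":[20,20,20,20,20,20,20]}'
python3 -m inch '{"translation":[[0.1,0.14,0],[0.24,0.34,0],[0.39,0.56,0],[0.53,0.77,0],[0.64,0.92,0],[0.68,0.98,0],[0.68,0.98,0],[0.68,0.98,0]],"rot":[[0,0,-0.01],[0,0,-0.03],[0,0,-0.05],[0,0,-0.07],[0,0,-0.09],[0,0,-0.096],[0,0,-0.096],[0,0,-0.096]],"jaw":[20,20,20,20,20,20,20,20]}'
python3 - <<'E'
from h import *
eyes.camera('top')
s=r.read_state();M=Ro.from_quat(s['eef_rot']).as_matrix();print(s['ee_pos'],M.round(4).tolist(),np.degrees(np.arctan2(M[1,1],M[0,1])),s['joint_positions'])
E
```

```text
time: 5.65
ee_pos: [0.5561, -0.2618, 0.1866]
eef_rot: [0.66, 0.751, 0.0, -0.005]
ft_force: [-0.3, -0.2, -2.4]
width: 0.0291
time: 6.35
ee_pos: [0.6239, -0.1641, 0.1861]
eef_rot: [0.697, 0.717, 0.0, -0.005]
ft_force: [-0.4, -0.1, -2.0]
width: 0.0289
time: 7.15
ee_pos: [0.6913, -0.0685, 0.186]
eef_rot: [0.732, 0.681, -0.0, -0.005]
ft_force: [-0.4, -0.6, -3.0]
width: 0.0288
[ 0.69128943 -0.06846265  0.18608903] [[0.0732, 0.9973, -0.0065], [0.9973, -0.0732, 0.0069], [0.0064, -0.007, -1.0]] -4.196775780135814 [ 0.34348698  0.5591154  -0.46307713  1.28491846  0.23735151  1.35855203
 -0.18256253]
```

```bash
python3 -m inch '{"translation":[[0.01,0.02,-0.1],[0.01,0.02,-0.3],[0.01,0.02,-0.5],[0.01,0.02,-0.7],[0.01,0.02,-0.85],[0.01,0.02,-0.95],[0.01,0.02,-1.0],[0.01,0.02,-1.0]],"rot":[[0,0,0],[0,0,0],[0,0,0],[0,0,0],[0,0,0],[0,0,0],[0,0,0],[0,0,0]],"jaw":[20,20,20,20,20,20,20,20]}'
python3 -m inch '{"translation":[[0,0,-0.1],[0,0,-0.2],[0,0,-0.3],[0,0,-0.36],[0,0,-0.4],[0,0,-0.4]],"rot":[[0,0,0],[0,0,0],[0,0,0],[0,0,0],[0,0,0],[0,0,0]],"jaw":[20,20,20,20,20,20]}'
```

```text
time: 8.0
ee_pos: [0.6921, -0.0666, 0.0857]
eef_rot: [0.733, 0.681, -0.0, -0.005]
ft_force: [-0.7, 0.4, -2.4]
width: 0.0288
time: 8.6
ee_pos: [0.6918, -0.0666, 0.045]
eef_rot: [0.733, 0.681, -0.001, -0.005]
ft_force: [0.2, 0.2, -2.4]
width: 0.0291
```

```bash
python3 -m inch '{"translation":[[0,0,-0.03],[0,0,-0.05],[0,0,-0.07],[0,0,-0.08],[0,0,-0.09],[0,0,-0.1],[0,0,-0.1]],"rot":[[0,0,0],[0,0,0],[0,0,0],[0,0,0],[0,0,0],[0,0,0],[0,0,0]],"jaw":[20,20,20,20,20,20,20]}'
```

```text
time: 9.3
ee_pos: [0.6918, -0.0666, 0.0361]
eef_rot: [0.733, 0.681, -0.001, -0.005]
ft_force: [-5.7, 0.2, 6.5]
width: 0.029
```

It's in contact (+6.5 N) at the expected height. I'm releasing and rising.

```bash
python3 -m inch '{"translation":[[0,0,0.01],[0,0,0.01],[0,0,0.01],[0,0,0.01],[0,0,0.01],[0,0,0.2],[0,0,0.4],[0,0,0.7],[0,0,1.0],[0,0,1.0]],"rot":[[0,0,0],[0,0,0],[0,0,0],[0,0,0],[0,0,0],[0,0,0],[0,0,0],[0,0,0],[0,0,0],[0,0,0]],"jaw":[40,60,70,70,70,70,70,70,70,70]}'
python3 -m inch '{"translation":[[0,-0.1,0.2],[-0.2,-0.3,0.5],[-0.4,-0.5,0.7],[-0.55,-0.75,0.8],[-0.68,-0.98,0.8],[-0.68,-0.98,0.8]],"rot":[[0,0,0.02],[0,0,0.04],[0,0,0.06],[0,0,0.08],[0,0,0.096],[0,0,0.096]],"jaw":[70,70,70,70,70,70]}'
python3 -m inch '{"translation":[[-0.14,-0.2,0],[-0.28,-0.4,0],[-0.42,-0.6,0],[-0.56,-0.8,0],[-0.68,-0.98,0],[-0.68,-0.98,0]],"rot":[[0,0,0.02],[0,0,0.04],[0,0,0.06],[0,0,0.08],[0,0,0.096],[0,0,0.096]],"jaw":[70,70,70,70,70,70]}'
python3 - <<'E'
from h import *
s=r.read_state()
for n in('wrist','top'): cv2.imwrite(f'pics/{n}3.png',eyes.camera(n))
print(s['ee_pos'])
a=cv2.imread('pics/top3.png')[60:270,230:490];b=cv2.imread('pics/wrist3.png')
cv2.imwrite('pics/v3.png',np.vstack([cv2.resize(b,(560,420)),cv2.resize(a,(560,452))])[:600] if 0 else np.hstack([cv2.resize(b,(480,360)),cv2.resize(a,(320,258),)[:,:]] ) if 0 else b)
A=cam('top');H,S,V=[q.astype(int) for q in cv2.split(cv2.cvtColor(cv2.imread('pics/top3.png'),cv2.COLOR_BGR2HSV))]
red=(((H<6)|(H>172))&(S>160)&(V>50)).astype(np.uint8)*255
k=big(cv2.morphologyEx(red,cv2.MORPH_CLOSE,np.ones((3,3))))[0];print('lid',rect(A,k,.018))
E
```

```text
time: 10.3
ee_pos: [0.6941, -0.0665, 0.1412]
eef_rot: [0.733, 0.681, 0.002, -0.003]
ft_force: [0.8, 0.6, 0.0]
width: 0.0699
time: 10.9
ee_pos: [0.6245, -0.1695, 0.2213]
eef_rot: [0.699, 0.715, 0.001, -0.002]
ft_force: [0.6, -0.1, -0.9]
width: 0.0704
time: 11.5
ee_pos: [0.5547, -0.2706, 0.2207]
eef_rot: [0.664, 0.748, -0.0, -0.002]
ft_force: [-0.1, 0.5, 0.2]
width: 0.0696
[ 0.5547393  -0.27063243  0.2206638 ]
lid (array([690.2, -59.4]), 169.4, 156.0, 87.0)
```

View pics/v3.png

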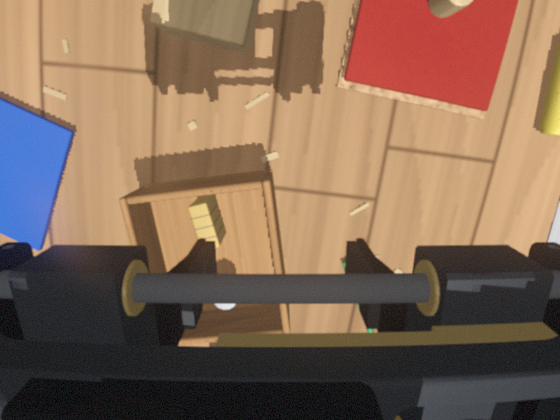

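The lid lies on the mat with an even margin in view. In the open box the brass block is at about (207,222) and the steel dog at about (225,300). I'll measure the block.

```bash
cat > blk.py <<'E'
from h import *
import sys
def run(png,s,roi):
    C=cam('wrist',s);im=cv2.imread(png);x,y,w,h=roi
    H,S,V=[a.astype(int) for a in cv2.split(cv2.cvtColor(im,cv2.COLOR_BGR2HSV))]
    m=((H>19)&(H<32)&(S>90)&(V>90)).astype(np.uint8)*255
    q=np.zeros_like(m);q[y:y+h,x:x+w]=m[y:y+h,x:x+w];q=cv2.morphologyEx(q,cv2.MORPH_CLOSE,np.ones((5,5)))
    k=big(q)[0];print('px',cv2.boundingRect(k),'top-plane rect',rect(C,k,.053),'cam',C[3].round(3))
    return C,k
E
python3 - <<'E'
from blk import *
s=r.read_state();C,k=run('pics/wrist3.png',s,(150,150,140,120))
im=cv2.imread('pics/wrist3.png');print(cv2.cvtColor(im[205:240:5,195:220:5],cv2.COLOR_BGR2HSV).tolist())
print(onplane(C,[[225,300]],.048),s['ee_pos'])
E
```

```text
px (189, 196, 36, 51) top-plane rect (array([ 485.2, -308.3]), 54.6, 29.2, -70.3) cam [ 0.548 -0.195  0.371]
[[[21, 125, 182], [21, 112, 226], [21, 107, 232], [19, 125, 124], [18, 119, 114]], [[21, 106, 234], [22, 107, 232], [22, 105, 236], [20, 128, 120], [19, 123, 122]], [[21, 108, 231], [21, 102, 225], [20, 85, 203], [20, 109, 154], [19, 132, 122]], [[21, 108, 232], [21, 107, 234], [21, 106, 235], [21, 108, 230], [18, 110, 111]], [[21, 107, 229], [21, 107, 233], [21, 104, 230], [21, 93, 215], [18, 132, 122]], [[18, 104, 193], [21, 105, 231], [21, 106, 236], [21, 103, 240], [20, 124, 156]], [[16, 117, 200], [22, 108, 233], [21, 109, 234], [21, 104, 237], [20, 102, 207]]]
[[ 0.5092096  -0.39941693]] [ 0.5566343  -0.26705935  0.22087962]
```

```bash
python3 -m inch '{"translation":[[-0.1,-0.3,0],[-0.25,-0.6,0],[-0.45,-0.95,0],[-0.45,-1.0,0],[-0.45,-1.0,0],[-0.45,-1.0,0]],"rot":[[0,0,0.07],[0,0,0.14],[0,0,0.21],[0,0,0.21],[0,0,0.21],[0,0,0.21]],"jaw":[87,87,87,87,87,87]}'
python3 - <<'E'
from blk import *
eyes.camera('top');s=r.read_state();im=eyes.camera('wrist');cv2.imwrite('pics/w4.png',im)
A=cv2.imread('pics/w4.png');C=cam('wrist',s);u=proj(C,[.487,-.31,.053])[0];print(s['ee_pos'],u)
run('pics/w4.png',s,(int(u[0])-60,int(u[1])-60,120,110))
E
```

```text
time: 12.2
ee_pos: [0.5131, -0.3649, 0.2207]
eef_rot: [0.576, 0.817, 0.001, -0.002]
ft_force: [0.2, 0.8, 0.3]
width: 0.0868
[ 0.51310167 -0.36470826  0.22082689] [274.49636229 130.43541453]
px (254, 109, 21, 53) top-plane rect (array([ 479.1, -317.8]), 49.1, 19.1, -70.6) cam [ 0.488 -0.296  0.371]
```

View pics/w4.png

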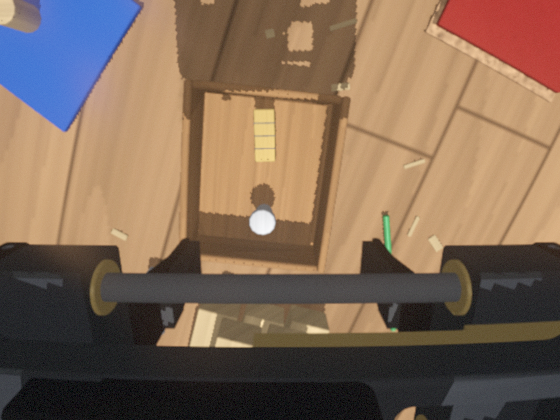

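The wrist view shows the block's top face at (254–275, 109–162), with the dog at (262,221). It measures 49x19 mm, centre (0.479, -0.318), long axis at 109.4°, which fits the description. I'm moving above it and then down.

```bash
python3 -m inch '{"translation":[[-0.1,0.15,-0.05],[-0.25,0.35,-0.2],[-0.34,0.469,-0.4],[-0.34,0.469,-0.65],[-0.34,0.469,-0.85],[-0.34,0.469,-0.95],[-0.34,0.469,-0.95]],"rot":[[0,0,0],[0,0,0],[0,0,0],[0,0,0],[0,0,0],[0,0,0],[0,0,0]],"jaw":[60,46,46,46,46,46,46]}'
python3 - <<'E'
from blk import *
eyes.camera('top');s=r.read_state();M=Ro.from_quat(s['eef_rot']).as_matrix();print(s['ee_pos'],M[:,2],np.degrees(np.arctan2(M[1,1],M[0,1])))
E
```

```text
time: 13.0
ee_pos: [0.4788, -0.3168, 0.1248]
eef_rot: [0.575, 0.818, 0.001, -0.003]
ft_force: [-0.1, 0.5, 0.5]
width: 0.0474
[ 0.47936511 -0.31733942  0.12601677] [-0.00287611  0.0046712  -0.99998495] 19.7621982938348
```

```bash
python3 -m inch '{"translation":[[0,0,-0.15],[0,0,-0.3],[0,0,-0.45],[0,0,-0.6],[0,0,-0.75],[0,0,-0.85],[0,0,-0.92],[0,0,-0.94],[0,0,-0.94]],"rot":[[0,0,0],[0,0,0],[0,0,0],[0,0,0],[0,0,0],[0,0,0],[0,0,0],[0,0,0],[0,0,0]],"jaw":[46,46,46,46,46,46,46,46,46]}'
```

```text
time: 13.95
ee_pos: [0.4795, -0.3174, 0.032]
eef_rot: [0.575, 0.818, 0.001, -0.002]
ft_force: [-0.2, 0.0, 0.0]
width: 0.0456
```

```bash
python3 -m inch '{"translation":[[0,0,0],[0,0,0],[0,0,0],[0,0,0],[0,0,0],[0,0,0],[0,0,0],[0,0,0]],"rot":[[0,0,0],[0,0,0],[0,0,0],[0,0,0],[0,0,0],[0,0,0],[0,0,0],[0,0,0]],"jaw":[36,28,20,12,12,12,12,12]}' 45
python3 -m inch '{"translation":[[0,0,0.05],[0,0,0.15],[0,0,0.3],[0,0,0.5],[0,0,0.7],[0,0,0.9],[0,0,1.0],[0,0,1.0]],"rot":[[0,0,0],[0,0,0],[0,0,0],[0,0,0],[0,0,0],[0,0,0],[0,0,0],[0,0,0]],"jaw":[12,12,12,12,12,12,12,12]}'
python3 - <<'E'
from blk import *
s=r.read_state();im=eyes.camera('wrist');cv2.imwrite('pics/w5.png',im);print(s['ee_pos'],s['eef_rot'],s['width'],s['ft_force'])
E
```

```text
time: 14.75
ee_pos: [0.4795, -0.3175, 0.0322]
eef_rot: [0.575, 0.818, 0.001, -0.002]
ft_force: [-1.7, 0.7, 4.8]
width: 0.0198
time: 15.55
ee_pos: [0.4804, -0.3179, 0.1343]
eef_rot: [0.575, 0.818, 0.001, -0.001]
ft_force: [0.9, 0.1, -4.4]
width: 0.0196
[ 0.48038822 -0.31792482  0.13426064] [ 5.75290666e-01  8.17948075e-01  9.98573613e-04 -7.73859385e-04] 0.019601470353047056 [ 0.88605296  0.08026657 -4.38162998]
```

View pics/w5.png

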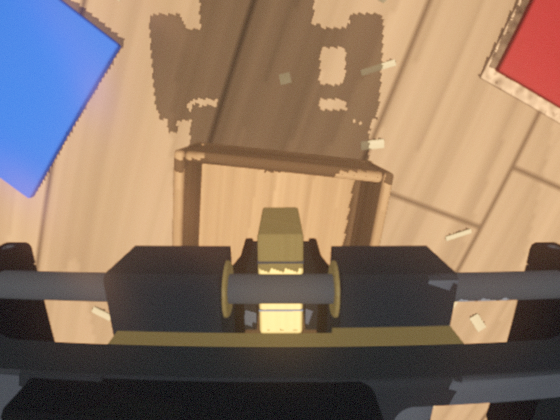

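The block is held upright (width 19.6 mm) and clear of the box. I'm carrying it towards the board and will stop short so the wrist camera can measure the mark.

```bash
python3 -m inch '{"translation":[[0,0.05,0.1],[0,0.2,0.2],[0,0.4,0.3],[0,0.6,0.4],[0,0.8,0.45],[0,0.9,0.45],[0,0.9,0.45]],"rot":[[0,0,0],[0,0,-0.03],[0,0,-0.07],[0,0,-0.11],[0,0,-0.14],[0,0,-0.15],[0,0,-0.15]],"jaw":[12,12,12,12,12,12,12]}'
python3 -m inch '{"translation":[[0,0.1,0],[0,0.25,0],[0,0.4,0],[0,0.6,0],[0,0.8,0],[0,0.9,0],[0,0.9,0]],"rot":[[0,0,0],[0,0,-0.03],[0,0,-0.07],[0,0,-0.11],[0,0,-0.14],[0,0,-0.15],[0,0,-0.15]],"jaw":[12,12,12,12,12,12,12]}'
python3 -m inch '{"translation":[[0,0.1,0],[0,0.25,0],[0,0.4,0],[0,0.6,0],[0,0.8,0],[0,0.9,0],[0,0.9,0]],"rot":[[0,0,0],[0,0,-0.03],[0,0,-0.07],[0,0,-0.11],[0,0,-0.14],[0,0,-0.15],[0,0,-0.15]],"jaw":[12,12,12,12,12,12,12]}'
python3 - <<'E'
from blk import *
eyes.camera('top');s=r.read_state();im=eyes.camera('wrist');cv2.imwrite('pics/w6.png',im);cv2.imwrite('pics/top6.png',eyes.camera('top'))
M=Ro.from_quat(s['eef_rot']).as_matrix();C=cam('wrist',s)
print(s['ee_pos'],M[:,2],np.degrees(np.arctan2(M[1,1],M[0,1])),s['joint_positions'],proj(C,[.478,.0264,.045]))
B,G,R=[a.astype(int) for a in cv2.split(im)]
u=proj(C,[.478,.0264,.045])[0].astype(int)
q=np.zeros(R.shape,np.uint8);a,b=max(u[1]-75,0),u[1]+75;q[a:b,u[0]-55:u[0]+55]=(((R-G)>60)*255)[a:b,u[0]-55:u[0]+55]
p=cv2.findNonZero(q);print(len(p),cv2.boundingRect(p),rect(C,p,.045))
E
```

```text
time: 16.3
ee_pos: [0.4797, -0.226, 0.1776]
eef_rot: [0.637, 0.771, 0.001, -0.002]
ft_force: [0.2, -0.4, -4.2]
width: 0.0196
time: 17.0
ee_pos: [0.4798, -0.135, 0.1774]
eef_rot: [0.694, 0.72, 0.001, -0.002]
ft_force: [0.1, -0.6, -3.5]
width: 0.0194
time: 17.7
ee_pos: [0.4798, -0.0439, 0.1774]
eef_rot: [0.748, 0.664, 0.002, -0.002]
ft_force: [0.7, -0.9, -3.2]
width: 0.0196
[ 0.47981215 -0.04510121  0.17737415] [-5.95448473e-04  4.73289204e-03 -9.99988623e-01] -6.879277553319843 [ 0.5949395   0.10336704 -0.61950255  1.87384213  0.05959612  1.18460356
 -0.16460285] [[268.44210142 119.27849962]]
772 (243, 72, 56, 94) (array([479.6,  26. ]), 76.5, 46.3, 81.6)
```

View pics/w6.png

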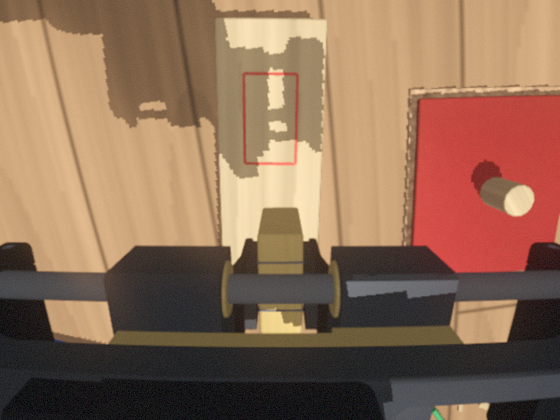

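The mark measures (0.4796, 0.0260) from here, against (0.478, 0.0264) before. I'm checking where the block sits in the hand.

```bash
python3 - <<'E'
from blk import *
s=r.read_state();C=cam('wrist',s);im=cv2.imread('pics/w6.png');M=Ro.from_quat(s['eef_rot']).as_matrix();t=np.array(s['ee_pos'])
g=cv2.cvtColor(im,cv2.COLOR_BGR2GRAY).astype(int);print('col280',g[198:250:2,280].tolist());print('row215',g[215,250:312:2].tolist(),'row 232',g[232,250:312:2].tolist())
for px,z in(([262,208.5],.1534),([298,208.5],.1534)):
    X=np.r_[onplane(C,[px],z)[0],z];print(px,((X-t)@M).round(4))
for X in([.025,0,.024],[.025,.01,.024],[.025,-.01,.024],[.025,.01,-.021],[.025,-.01,-.021]): print(X,proj(C,t+M@np.array(X)).round(1))
B,G,R=[a.astype(int) for a in cv2.split(im)]
q=(R-G)>60;f=[]
for y in range(78,160,3):
    l=np.flatnonzero(q[y,238:252])+238;rr=np.flatnonzero(q[y,288:304])+288
    if len(l) and len(rr): f.append((l.mean(),rr.mean(),y))
f=np.array(f)
for i in(0,1):
    p=onplane(C,f[:,[i,2]],.045)*1000;v=cv2.fitLine(p.astype(np.float32),cv2.DIST_HUBER,0,.01,.01).ravel();print('mark side',np.degrees(np.arctan2(v[1],v[0])),len(f))
E
```

```text
col280 [220, 218, 219, 218, 210, 130, 115, 116, 118, 121, 114, 112, 114, 114, 116, 116, 114, 116, 122, 132, 131, 132, 130, 131, 129, 129]
row215 [219, 220, 220, 221, 222, 211, 127, 114, 114, 111, 115, 117, 120, 118, 117, 118, 114, 115, 116, 117, 114, 113, 116, 112, 140, 228, 230, 230, 225, 225, 225] row 232 [218, 219, 220, 223, 163, 110, 116, 113, 112, 118, 115, 112, 114, 113, 114, 116, 112, 112, 111, 112, 116, 112, 114, 113, 112, 111, 182, 228, 226, 223, 225]
[262, 208.5] [ 0.0234 -0.0104  0.024 ]
[298, 208.5] [0.0234 0.0096 0.024 ]
[0.025, 0, 0.024] [[280.7 205.7]]
[0.025, 0.01, 0.024] [[298.8 205.7]]
[0.025, -0.01, 0.024] [[262.7 205.8]]
[0.025, 0.01, -0.021] [[304.6 234.4]]
[0.025, -0.01, -0.021] [[257.1 234.5]]
mark side 82.16357 28
mark side 82.062584 28
```

```bash
python3 -m inch '{"translation":[[0,0.1,0],[0,0.25,0],[0,0.45,0],[-0.007,0.6,0],[-0.007,0.7,-0.05],[-0.007,0.722,-0.2],[-0.007,0.722,-0.4],[-0.007,0.722,-0.6],[-0.007,0.722,-0.75],[-0.007,0.722,-0.85],[-0.007,0.722,-0.85]],"rot":[[0,0,0],[0,0,-0.005],[0,0,-0.017],[0,0,-0.017],[0,0,-0.017],[0,0,-0.017],[0,0,-0.017],[0,0,-0.017],[0,0,-0.017],[0,0,-0.017],[0,0,-0.017]],"jaw":[12,12,12,12,12,12,12,12,12,12,12]}'
python3 - <<'E'
from blk import *
eyes.camera('top');s=r.read_state();M=Ro.from_quat(s['eef_rot']).as_matrix()
print(s['ee_pos'],M[:,2],np.degrees(np.arctan2(M[1,1],M[0,1])))
E
```

```text
time: 18.95
ee_pos: [0.4782, 0.0259, 0.091]
eef_rot: [0.755, 0.656, 0.0, -0.003]
ft_force: [-0.7, -0.7, -3.1]
width: 0.0197
[0.47882807 0.0259663  0.09197847] [-0.00167042  0.00487031 -0.99998674] -8.022884052299629
```

```bash
python3 -m inch '{"translation":[[0.003,0.012,-0.05],[0.003,0.012,-0.1],[0.003,0.012,-0.15],[0.003,0.012,-0.18],[0.003,0.012,-0.2],[0.003,0.012,-0.21],[0.003,0.012,-0.21]],"rot":[[0,0,0],[0,0,0],[0,0,0],[0,0,0],[0,0,0],[0,0,0],[0,0,0]],"jaw":[12,12,12,12,12,12,12]}'
```

```text
time: 19.7
ee_pos: [0.4791, 0.0272, 0.0709]
eef_rot: [0.755, 0.656, 0.001, -0.002]
ft_force: [-0.0, 0.8, -3.8]
width: 0.0198
```

```bash
python3 -m inch '{"translation":[[0,0,-0.005],[0,0,-0.01],[0,0,-0.013],[0,0,-0.016],[0,0,-0.019],[0,0,-0.019]],"rot":[[0,0,0],[0,0,0],[0,0,0],[0,0,0],[0,0,0],[0,0,0]],"jaw":[12,12,12,12,12,12]}'
```

```text
time: 20.3
ee_pos: [0.4792, 0.0272, 0.0692]
eef_rot: [0.755, 0.656, 0.001, -0.002]
ft_force: [-1.5, -0.2, -0.0]
width: 0.0194
```

The board is carrying the block's weight. I'm releasing gently and going straight up.

```bash
python3 -m inch '{"translation":[[0,0,0],[0,0,0],[0,0,0],[0,0,0],[0,0,0],[0,0,0],[0,0,0],[0,0,0]],"rot":[[0,0,0],[0,0,0],[0,0,0],[0,0,0],[0,0,0],[0,0,0],[0,0,0],[0,0,0]],"jaw":[21,23,26,30,38,46,50,50]}' 10
python3 -m inch '{"translation":[[0,0,0.05],[0,0,0.15],[0,0,0.3],[0,0,0.5],[0,0,0.7],[0,0,0.9],[0,0,1.0],[0,0,1.0]],"rot":[[0,0,0],[0,0,0],[0,0,0],[0,0,0],[0,0,0],[0,0,0],[0,0,0],[0,0,0]],"jaw":[50,50,50,50,50,50,50,50]}'
python3 -m inch '{"translation":[[0,-0.1,0.1],[0,-0.3,0.2],[0,-0.5,0.3],[0,-0.7,0.4],[0,-0.9,0.4],[0,-0.9,0.4],[0,-0.9,0.4]],"rot":[[0,0,0],[0,0,0],[0,0,0],[0,0,0],[0,0,0],[0,0,0],[0,0,0]],"jaw":[50,50,50,50,50,50,50]}'
python3 - <<'E'
from blk import *
s=r.read_state();cv2.imwrite('pics/w7.png',eyes.camera('wrist'));cv2.imwrite('pics/sc7.png',eyes.camera('scene'))
print(s['ee_pos']);C=cam('wrist',s)
u=proj(C,[.479,.0261,.09])[0].astype(int);print(u,proj(C,[.479,.0261,.045]))
im=cv2.imread('pics/w7.png');sc=cv2.imread('pics/sc7.png')
cv2.imwrite('pics/v7.png',np.hstack([cv2.resize(im,None,fx=.714,fy=.714),cv2.resize(sc[150:400,150:450],(400,300))]))
E
```

```text
time: 21.1
ee_pos: [0.4791, 0.0272, 0.0692]
eef_rot: [0.755, 0.656, 0.001, -0.002]
ft_force: [0.1, -0.2, -0.6]
width: 0.0478
time: 21.9
ee_pos: [0.48, 0.0272, 0.1708]
eef_rot: [0.755, 0.656, 0.002, -0.001]
ft_force: [0.8, -0.8, 0.7]
width: 0.0501
time: 22.6
ee_pos: [0.4796, -0.0631, 0.2104]
eef_rot: [0.755, 0.656, 0.002, -0.002]
ft_force: [-0.0, 0.3, 0.3]
width: 0.05
[ 0.47964989 -0.06310797  0.21043429]
[264  96] [[266.4103095   99.75686762]]
```

View pics/v7.png

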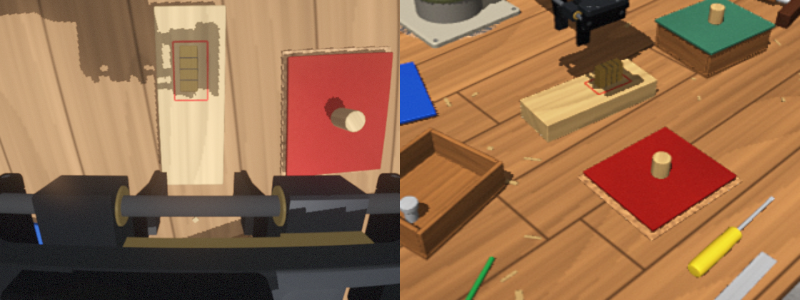

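The block stands upright inside the rectangle (wrist about (188,69) in the pasted view). The lid is knob up on the mat and the dog is still in the box. I'll check the centring numerically.

```bash
python3 - <<'E'
from blk import *
s=r.read_state();C=cam('wrist',s);im=cv2.imread('pics/w7.png');B,G,R=[a.astype(int) for a in cv2.split(im)]
q=np.zeros(R.shape,np.uint8);q[45:150,236:300]=(((R-G)>60)*255)[45:150,236:300]
p=cv2.findNonZero(q);print('mark',rect(C,p,.045))
g=cv2.cvtColor(im,cv2.COLOR_BGR2HSV);S=g[...,1].astype(int)
print('S row93',S[93,246:290].tolist());print('V',g[93,246:290,2].tolist())
cv2.imwrite('pics/c7.png',np.hstack([cv2.resize(im[45:150,225:305],None,fx=5,fy=5,interpolation=cv2.INTER_CUBIC),cv2.resize(cv2.imread('pics/sc7.png')[235:345,275:425],(400,525),interpolation=cv2.INTER_CUBIC)]))
for n in('scene',):
    A=cam(n);sc=cv2.imread('pics/sc7.png');H,S,V=[a.astype(int) for a in cv2.split(cv2.cvtColor(sc,cv2.COLOR_BGR2HSV))]
    red=(((H<6)|(H>172))&(S>170)&(V>50)).astype(np.uint8)*255;print('lid scene',rect(A,big(red)[0],.018))
H,S,V=[a.astype(int) for a in cv2.split(g)]
red=(((H<6)|(H>172))&(S>130)&(V>50)).astype(np.uint8)*255;red[:,:390]=0;print('lid wrist',rect(C,big(cv2.morphologyEx(red,cv2.MORPH_OPEN,np.ones((3,3))))[0],.018))
E
```

```text
mark (array([479.1,  27.3]), 76.2, 45.7, 82.2)
S row93 [86, 91, 90, 92, 90, 101, 120, 117, 119, 117, 117, 119, 121, 125, 119, 122, 121, 123, 121, 117, 122, 119, 118, 120, 126, 120, 124, 123, 123, 120, 120, 102, 93, 90, 98, 95, 89, 91, 92, 89, 89, 97, 98, 121]
V [157, 154, 155, 156, 153, 141, 140, 152, 150, 153, 153, 154, 152, 151, 152, 151, 152, 153, 154, 155, 151, 150, 153, 153, 152, 155, 152, 153, 154, 144, 132, 137, 148, 150, 146, 145, 144, 143, 142, 146, 140, 140, 143, 148]
lid scene (array([693.4, -70.2]), 186.1, 161.7, 86.4)
lid wrist (array([689.5, -65.7]), 182.9, 158.9, 86.4)
```

View pics/c7.png

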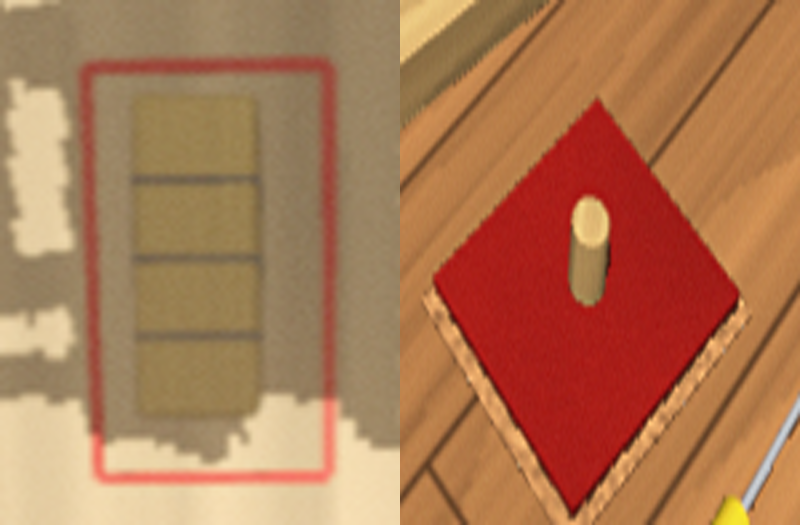

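The block's top-face centre (264.6, 96) and the mark's centre (266.8, 99) match the projections of one common centre to within about 1 mm, and their yaws match within about 0.5°. The lid is within about 2–3 mm of the mat's centre. I'm handing in.

```bash
python3 -c "
from bench import r
print(r.close_job())"
```

```text
the job is handed in; nothing more can be done
None
```

The job is done and handed in after about 23 s of the 61 s allowed. The red lid lies knob up on the cork mat, and the brass block stands upright in the pencilled rectangle.

- **Block:** its centre is within about 1 mm of the rectangle's centre and its length is within about 0.5° of the rectangle's. The bench dog is still in the box.
- **Lid:** its axes match the mat's to about 0.5°. The two cameras disagreed by about 6 mm on where it lies: wrist (0.6895, -0.0657) m, scene (0.6934, -0.0702) m. Their average is within about 1.5 mm of the mat's measured centre (0.692, -0.067).
- **Forces:** the largest I saw, at the end of any move, was about 9 N, when the lid touched the mat. The gripper was open and clear of everything at hand-in.

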